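# Refit the last push rivet of a downdraft trimming box

### The arm

A 6-joint arm with a two-finger parallel gripper is mounted at the origin on the work surface. World frame = base frame: x ahead of the robot, y to its left, z up, the work surface at z = 0. Lengths are in m, angles in rad, forces in N, time in s.
With the tool pointing down it reaches from about 0.35 to 0.85 m from the base axis. Payload 8.1 kg.
Tool frame: the origin (TCP) lies at the very end of the fingers, on their centre line; the grasp point (between the pads) lies bot.pinch_z behind it (bot.pinch_z is the distance from the TCP to the grasp point, in m); y points along the fingers, x is the direction in which the jaws open and shut, and the axes are right-handed (so a half turn about y gives the same grasp; the last joint's range is limited). The gripper opens to 85 mm and grips with 20 to 120 N. Pads are 22 mm wide; open, the fingers measure 114 mm over their backs; the gripper's body (76 mm by 85 mm) begins 54 mm behind the grasp point. The pads swing forward as they close: fully open they stand 13 mm farther back than shut.
Start: joints at [1.02, 0.13, 1.488, -0, 1.523, -0.085], TCP at [0.269, 0.536, 0.231] pointing down, gripper open.
Joint ranges: [-2.96, 2.96], [-0.89, 2.26], [0.02, 2.5], [-1.34, 4.48], [0, 2.73], [-2.66, 2.66]. Speed limits (rad/s): [2.39, 2.39, 2.79, 3.14, 3.14, 3.14].

### API

Orientations are given as a unit quaternion [w, x, y, z].
In Python, from bench import bot gives the robot as it stands.
- The arm moves only by the tool send_rows, never from a script. Its argument "plan" is a list of rows, each a list of 7 numbers: the shift along the tool's x, y, z in cm, then the turn, a rotation vector about the tool's x, y, z in degrees, then the closure in counts, from 0 (fully open) to 255 (shut). A call has 1 to 20 rows; each row is the pose to reach, as a shift and turn from the pose commanded when the call began, along the tool's axes at that moment; what a row does not reach only later rows make up. A row lasts 1/8 s, in which the tool goes at most 62.5 mm and 10.7 degrees, less where a joint would pass 70% of its speed; a pose out of reach is approached as far as the arm can. A call with a gripper value outside its range is refused whole. The fingers move at their own pace and stop on an object; the grip force is fixed at half the most. Time passes only in rows, so rows that repeat a pose let the fingers close. It gives the time, the measured TCP pose, the force and the opening at its end, in the units of the state.
- bot.read_state(): the state, without advancing time (a new reading comes with each control period).
- bot.capture(name): name is "scene" or "side" or "wrist"; returns (picture, depth): 420x560x3 uint8, blue, green, red; 420x560 float32, m along the optical axis (not along the pixel's ray), 0 where there is no reading.
- bot.get_calibration(name): a dict with "intrinsics" (3x3 intrinsics, pixels), "origin" and "orientation" of the camera in the world. Camera axes: x right, y up, looking along -z (the intrinsics and any distortion apply to the point x, -y, -z); pixel columns grow to the right and rows downward; lengths in m; the calibration is good to about 2 mm. A picture is of the moment at which its call begins: read the wrist's pose just before it. get_calibration takes no time and is no camera call; for the wrist camera it gives the pose at the moment of the call.
- bot.close_job(): hands the job in, once; it reports no verdict.
The state is a dict: "t": time; "q": joint angles; "qvel": joint speeds; "joint_efforts": joint torques, N m; "ee_pos": TCP position; "eef_rot": TCP orientation; "contact_force": force on the tool from outside, world axes, zero at the start; "wrist_torque": the same for the moment, N m; "grip_width": finger opening in m.
Only numpy, scipy, OpenCV 4.12 (cv2) and the standard library are available. Lean on these libraries where they do the work, as an engineer would, in place of code of your own. Each camera call takes 0.05 s, during which the arm holds its last target. There are 200 camera calls.

### The job

One corner of the trimming box's grille is missing its push rivet. Take the rivet that matches the three already fitted out of the wooden block, set it in the bare rubber grommet with its collar down on the rubber, then push its centre pin in until it is flush with the collar so that the rivet spreads and stays put. A thumb's push is enough: do not crush the rubber or lean on the grille, and leave the other fasteners and the things lying around where they are.

Things in the scene. Friction and masses are not known exactly. Their poses are not given: they have to be found in the camera images.
- pin_grip (a point): Where to grip the rivet: centre of the proud part of its centre pin, a black upright cylinder 11 mm across and 8 mm tall above a collar 22 mm across and 3.5 mm thick. The point is 4 mm above the collar's top, 7.5 mm above its underside as found; it moves with the pin. z: rivet axis, up. At the start the rivet stands in one of the block's holes, collar on the block's top.
- rivet_seat (a point): Centre of the underside of the rivet's collar; z: rivet axis, up towards the pin. Below it the shank, 10 mm across, 20 mm long, its last 6 mm tapering to a 6 mm nose. The pin slides at a push of about 9 N and spreads the shank's legs by 2.5 mm each; once pushed in, the shank enters no hole, so use clearly less force until the rivet is seated.
- rivet_pin (a joint): How far the centre pin is pushed into the rivet, m: 0 = 8 mm proud of the collar (as found), 0.008 = flush with the collar, the end of its travel. It stays where it is left.
- grommet: Bare soft-rubber grommet at the corner lacking its rivet: off-white ring 26 mm across, 8 mm tall, opening 13.6 mm, over an 11.5 mm hole in the 4 mm grille plate (hollow below). Origin: centre of the ring's underside, z up; the collar sits 8 mm higher. The rubber yields by a few mm, so the rivet sinks as its pin is pushed; at 15 N it is squashed solid, above 25 N spoilt. The origin sinks with it.
- unit: Downdraft trimming box: grey steel tray 260 x 360 mm, louvred plastic grille on top 80 mm above the table, duct spigot on its +y side. Origin: centre of its underside. Four rivet places at x = +-80, y = +-110 mm in its frame, three with rivets fitted, pins flush. The arm must not press it with more than 25 N.
- block: Wooden fastener block, fixed, 160 x 60 x 50 mm high, long side along its x axis. Origin: centre of its underside. Holes at x = -50, 0 and 50 mm hold the rivet, a rivet with a much wider collar and a plug without a pin.
- wide_rivet: Bystander: the rivet with a collar 34 mm across, standing in the block. Origin: centre of its collar's underside.
- plug: Bystander: the round-headed plug, 22 mm across, no pin, standing in the block. Origin: centre of its head's underside.
- core: Bystander: a small plaster core, 52 mm across and 24 mm high, lying on the middle of the grille. Origin: centre of its underside.
- mould_c: Bystander: a C-shaped plaster mould part, 190 mm across, 42 mm high. Origin: centre of its arc, underside.
- mould_round: Bystander: a round hollow plaster mould, 148 mm across, 52 mm high. Origin: centre of its underside.
- bowl: Bystander: an empty white bowl, 136 mm across, 55 mm high. Origin: centre of its underside.
- scraper: Bystander: a spatula with a wooden handle, 200 mm long, lying flat.
- brush: Bystander: a brush with a wooden handle, 180 mm long, lying flat.

How it is judged:
On the way, in this order (a step that is already met when the one before it is completed fails the run):
1. The rivet stands in the grommet with its collar down on the rubber (horizontal distance between rivet_seat and grommet below 0.003 m and z of rivet_seat in the frame of grommet below 0.0095 m), for 0.1 s.
2. The centre pin is pushed in flush (value of joint rivet_pin above 0.0065 m), for 0.1 s.
At the end, for the whole second after the job is handed in: The rivet is upright (within 0.12 rad) in the grommet within 3 mm of its centre, its collar within 1.5 mm of the rubber's top, its pin within 1.5 mm of flush (joint above 0.0065), at rest and released (all of step 1 and angle between rivet_seat's own z axis and vertical below 0.12 rad and value of joint rivet_pin above 0.0065 m and linear speed of rivet below 0.02 m/s); the robot touches nothing.
It fails at once if The grommet is pressed with more than 25 N (contact force between grommet and anything else above 25 N).
It fails at once if The arm presses on the trimming box with more than 25 N (contact force between unit and the arm above 25 N).
It fails at once if Another fastener of the block is displaced by more than 20 mm (distance of any of wide_rivet, plug from where it was at the start of the episode above 0.02 m).
It fails at once if A bystander is displaced by more than 40 mm (distance of any of core, mould_c, mould_round, bowl, scraper, brush from where it was at the start of the episode above 0.04 m).
It also fails if it takes over 48 s, if anything falls off the work surface, if the arm or the gripper's body presses on something with over 40 N, if the wrist force passes 120 N, or if a joint passes its speed limit or range.

## Working session

There is one attempt and no reset: what is moved stays moved. The work goes in short steps, Python scripts to look and compute and a tool call to move; the robot and the scene stay as the last step left them, time stands still between calls to the robot, and variables do not carry over. Pictures are saved under pics/ and viewed, about 8 in all and at most 12, crops included, and the job is handed in when it is done.

Besides the shell and the picture viewer there is one more tool, called after ">>>" as name(argument=value, ...) on one line, values as JSON. send_rows: Moves the arm, as the interface text tells. Its arguments: {"type":"object","properties":{"plan":{"type":"array","items":{"type":"array","items":{"type":"number"}}}},"required":["plan"]}

```bash
mkdir -p pics; ls; cat > h.py <<'E'
import numpy as np, cv2
from scipy.spatial.transform import Rotation as R
from bench import bot
def rot(q): return R.from_quat([q[1],q[2],q[3],q[0]]).as_matrix()
def ray(c,u,v):
    K=np.array(c["intrinsics"]); d=np.linalg.inv(K)@[u,v,1]; d=d*[1,-1,-1]
    return np.array(c["origin"]), rot(c["orientation"])@d
def onz(c,u,v,z):
    o,d=ray(c,u,v); return o+d*(z-o[2])/d[2]
def pts(c,dep):
    K=np.array(c["intrinsics"]); h,w=dep.shape; v,u=np.mgrid[:h,:w]
    p=np.stack([u,v,np.ones_like(u)],-1)@np.linalg.inv(K).T*dep[...,None]*[1,-1,-1]
    return p@rot(c["orientation"]).T+np.array(c["origin"])
def proj(c,p):
    q=rot(c["orientation"]).T@(np.array(p)-c["origin"]); q=q*[1,-1,-1]; q=np.array(c["intrinsics"])@q; return q[:2]/q[2]
def save(n,im): cv2.imwrite("pics/"+n+".png",im)
E
python3 - <<'E'
from h import *
print(bot.read_state(), bot.pinch_z)
for n in ["scene","side"]:
    im,d=bot.capture(n); c=bot.get_calibration(n); print(n,c)
    np.savez(n,im=im,d=d); save(n,im)
E
```

```text
pics
{'t': 0.0, 'q': array([ 1.01958736e+00,  1.31174699e-01,  1.48926704e+00, -1.74129460e-05,
        1.52299481e+00, -8.54008089e-02]), 'qvel': array([-1.50745072e-05,  1.60275594e-03, -5.04237061e-04, -3.81207660e-04,
       -2.19582740e-03, -3.25589967e-04]), 'joint_efforts': array([-1.35203089e-03, -5.69409227e+01, -5.00545013e+01, -2.78984669e-05,
        1.49371993e-02,  6.46960373e-06]), 'ee_pos': array([0.26918745, 0.53561753, 0.23024307]), 'eef_rot': array([-0.60160274,  0.60220082,  0.37051881, -0.37167744]), 'contact_force': array([ 0.80025925,  0.31242169, -0.26487397]), 'wrist_torque': array([-0.01647675, -0.00519123,  0.00372162]), 'grip_width': 0.08465133795649336} 0.0187
scene {'intrinsics': array([[515.63716063,   0.        , 277.76651804],
       [  0.        , 515.63716063, 203.51588981],
       [  0.        ,   0.        ,   1.        ]]), 'origin': array([ 1.01969893, -0.85261063,  1.58657758]), 'orientation': array([0.93435213, 0.26984576, 0.05880888, 0.22519077])}
side {'intrinsics': array([[392.09705263,   0.        , 283.14562985],
       [  0.        , 392.09705263, 213.05119106],
       [  0.        ,   0.        ,   1.        ]]), 'origin': array([0.37170827, 0.74109516, 0.97480307]), 'orientation': array([-0.15598432, -0.05273306,  0.34695681,  0.92331419])}
```

View pics/scene.png

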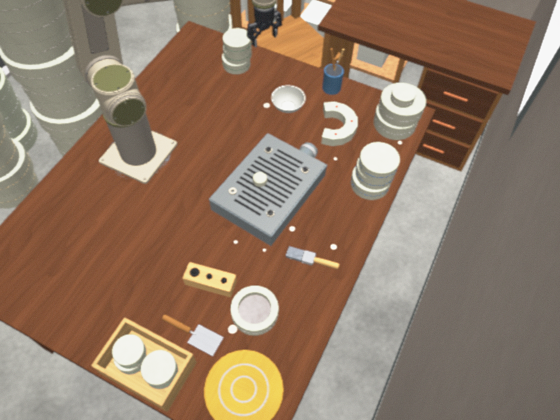

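View pics/side.png

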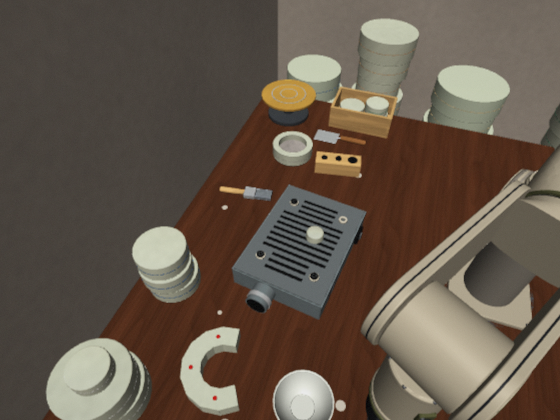

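```bash
python3 - <<'E'
from h import *
print(rot(bot.read_state()["eef_rot"]).round(3)); c=bot.get_calibration("wrist");print(c, rot(c["orientation"]).round(2))
E
```

```text
[[ 0.449 -0.001 -0.893]
 [ 0.893 -0.001  0.449]
 [-0.002 -1.     0.   ]]
{'intrinsics': array([[346.55976089,   0.        , 280.35697603],
       [  0.        , 346.55976089, 210.8260956 ],
       [  0.        ,   0.        ,   1.        ]]), 'origin': array([0.20232919, 0.56977517, 0.37348074]), 'orientation': array([ 0.84186765, -0.12714672, -0.07762783,  0.51871619])} [[ 0.45 -0.85 -0.26]
 [ 0.89  0.43  0.13]
 [-0.   -0.29  0.96]]
```

The scene view shows the bare off-white grommet at about (233,190). The block at (210,278) has three dark tops at about (195,272), (209,276) and (224,280), and the left one is the widest. In the side view the grommet is at about (343,219) and the block at (338,160). Next I'll compute positions and enlarge the block.

```bash
python3 - <<'E'
from h import *
tiles=[]
C={}
for n,pt,bl in [("scene",(233,190),[(195,272),(209,276),(224,280)]),("side",(343,219),[(324,157),(338,158),(352,160)])]:
    z=np.load(n+".npz"); im,d=z["im"],z["d"]; c=bot.get_calibration(n); P=pts(c,d)
    print(n,"grommet onz .088",onz(c,*pt,.088).round(4),P[pt[1],pt[0]].round(3))
    for b in bl: print(onz(c,*b,.055).round(4),P[b[1],b[0]].round(3))
    hsv=cv2.cvtColor(im,cv2.COLOR_BGR2HSV)
    u,v=bl[1]; t=im[v-30:v+30,u-45:u+45]; g=im[pt[1]-30:pt[1]+30,pt[0]-45:pt[0]+45]
    tiles.append(np.hstack([cv2.resize(x,None,fx=4.4,fy=4.4,interpolation=cv2.INTER_CUBIC) for x in (t,g)]))
save("crops",np.vstack(tiles))
E
```

```text
scene grommet onz .088 [ 0.4468 -0.0298  0.088 ] [ 0.443 -0.024  0.078]
[ 0.4821 -0.3445  0.055 ] [ 0.482 -0.345  0.055]
[ 0.5294 -0.3359  0.055 ] [ 0.531 -0.337  0.059]
[ 0.5793 -0.3259  0.055 ] [ 0.578 -0.324  0.049]
side grommet onz .088 [ 0.4385 -0.0305  0.088 ] [ 0.439 -0.038  0.079]
[ 0.5714 -0.3198  0.055 ] [ 0.571 -0.319  0.056]
[ 0.5231 -0.3314  0.055 ] [ 0.522 -0.326  0.06 ]
[ 0.4738 -0.3376  0.055 ] [ 0.474 -0.341  0.052]
```

View pics/crops.png

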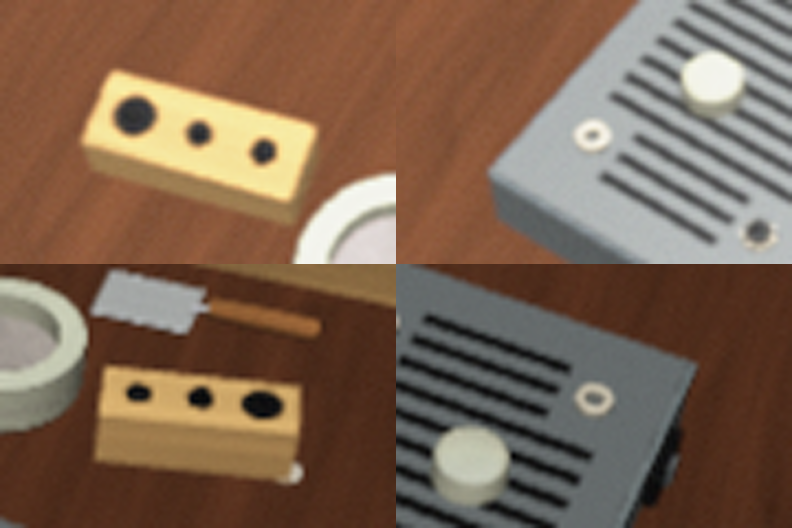

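The middle fastener stands taller (a bump in the side view, depth about 0.060 against 0.05 for the right one), so it should be the rivet and the right one the plug. I'll go above it and check from close by.

```bash
cat >> h.py <<'E'
def go(p,yaw):
    s=bot.read_state(); M=rot(s["eef_rot"]); x=[np.cos(yaw),np.sin(yaw),0]; y=[0,0,-1.]; T=np.stack([x,y,np.cross(x,y)],1)
    print("t",s["t"],"pos",s["ee_pos"].round(4),"F",s["contact_force"].round(2),"w",round(s["grip_width"],4))
    print("shift cm",(M.T@(np.array(p)-s["ee_pos"])*100).round(2),"turn",R.from_matrix(M.T@T).as_rotvec(degrees=True).round(2))
E
python3 - <<'E'
from h import *
go([.526,-.334,.16],np.radians(-79.2))
E
```

```text
t 0.1 pos [0.2692 0.5357 0.2303] F [-0.31  0.67 -0.44] w 0.0855
shift cm [-66.15   7.13 -62.01] turn [ 1.2000e-01  1.4251e+02 -5.0000e-02]
```

>>> send_rows(plan=[[-66.1,7.1,-62.0,0.1,142.5,0,120],[-66.1,7.1,-62.0,0.1,142.5,0,120],[-66.1,7.1,-62.0,0.1,142.5,0,120],[-66.1,7.1,-62.0,0.1,142.5,0,120],[-66.1,7.1,-62.0,0.1,142.5,0,120],[-66.1,7.1,-62.0,0.1,142.5,0,120],[-66.1,7.1,-62.0,0.1,142.5,0,120],[-66.1,7.1,-62.0,0.1,142.5,0,120],[-66.1,7.1,-62.0,0.1,142.5,0,120],[-66.1,7.1,-62.0,0.1,142.5,0,120],[-66.1,7.1,-62.0,0.1,142.5,0,120],[-66.1,7.1,-62.0,0.1,142.5,0,120],[-66.1,7.1,-62.0,0.1,142.5,0,120],[-66.1,7.1,-62.0,0.1,142.5,0,120],[-66.1,7.1,-62.0,0.1,142.5,0,120],[-66.1,7.1,-62.0,0.1,142.5,0,120],[-66.1,7.1,-62.0,0.1,142.5,0,120],[-66.1,7.1,-62.0,0.1,142.5,0,120],[-66.1,7.1,-62.0,0.1,142.5,0,120]])

```text
t: 2.48
ee_pos: [0.5267, -0.332, 0.1607]
eef_rot: [0.546, -0.545, 0.45, -0.45]
contact_force: [0.1, 0.6, -0.1]
grip_width: 0.0453
```

```bash
python3 - <<'E'
from h import *
go([.526,-.334,.16],np.radians(-79.2))
c=bot.get_calibration("wrist"); im,d=bot.capture("wrist"); save("w1",im); np.savez("w1",im=im,d=d,o=c["origin"],q=c["orientation"])
print(bot.read_state()["q"].round(2), proj(c,[.526,-.334,.055]), proj(c,bot.read_state()["ee_pos"]))
P=pts(c,d); g=(im.max(2)<70)&(P[...,2]>.045)&(P[...,2]<.075)
n,l,st,ce=cv2.connectedComponentsWithStats(g.astype(np.uint8))
for i in range(1,n):
    if st[i,4]>60: print(st[i],ce[i].round(1),np.median(P[l==i],0).round(4),P[l==i][:,2].max().round(4))
E
```

```text
t 2.475 pos [ 0.5267 -0.332   0.1607] F [ 0.12  0.58 -0.15] w 0.0453
shift cm [ 0.18  0.07 -0.11] turn [-0.05  0.08 -0.05]
[-0.65  0.23  1.5   0.    1.41  0.74] [283.22320742 210.75940689] [281.17738275 276.06589132]
[  0   0   6  35 129] [ 1.5 15.2] [ 0.6219 -0.1256  0.0466] 0.0491
[272 132  28  28 559] [285.6 146. ] [ 0.5735 -0.3266  0.0556] 0.0584
[272 200  26  25 498] [284.9 212.4] [ 0.5259 -0.3352  0.0545] 0.0636
[ 266  254   39   36 1103] [284.6 271.7] [ 0.4773 -0.3444  0.054 ] 0.0636
```

View pics/w1.png

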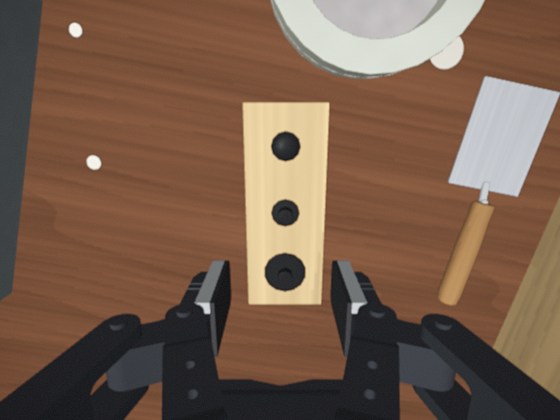

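The rivet is confirmed in the middle at (285,212): it has a pin on a narrow collar. The domed plug is at (285,146) and the wide rivet at (285,272). Now the fine position.

```bash
python3 - <<'E'
from h import *
c=bot.get_calibration("wrist"); z=np.load("w1.npz"); im=z["im"]
g=cv2.cvtColor(im,cv2.COLOR_BGR2GRAY)
for (u,v) in [(285,146),(285,212),(285,272)]:
    m=(g[v-24:v+24,u-24:u+24]<90).astype(np.uint8); cs,_=cv2.findContours(m,0,2); k=max(cs,key=cv2.contourArea)
    (x,y),(a,b),_=cv2.fitEllipse(k); print(x+u-24,y+v-24,a,b,onz(c,x+u-24,y+v-24,.053).round(4))
t=g[185:240,258:312]; 
print(cv2.HoughCircles(cv2.resize(t,None,fx=4,fy=4,interpolation=2),cv2.HOUGH_GRADIENT,1,20,param1=60,param2=15,minRadius=18,maxRadius=60))
M=np.hstack([cv2.resize(cv2.convertScaleAbs(im[185:240,258:312],alpha=2),None,fx=8,fy=8,interpolation=2)]); save("w1c",M)
p=onz(c,284.9,212.4,.053); go([p[0],p[1],.07],np.radians(-79.2))
# same yaw check: block edges
m=cv2.inRange(cv2.cvtColor(im,cv2.COLOR_BGR2HSV),(10,60,170),(30,255,255))[:,:350]; cs,_=cv2.findContours(m,0,2); print(cv2.minAreaRect(max(cs,key=cv2.contourArea)))
E
```

```text
285.31994819641113 145.83973503112793 27.07734489440918 27.6933650970459 [ 0.5734 -0.3265  0.053 ]
284.90383529663086 212.39110374450684 24.726144790649414 25.627901077270508 [ 0.5244 -0.3358  0.053 ]
284.61532402038574 271.62465476989746 35.9589958190918 39.269012451171875 [ 0.4756 -0.3451  0.053 ]
[[[108.5 109.5  54. ]
  [144.5 113.5  21. ]]]
t 2.525 pos [ 0.5267 -0.3322  0.1607] F [0.4  0.29 0.44] w 0.0453
shift cm [ 0.32  9.07 -0.31] turn [-0.05  0.07 -0.05]
((286.0, 203.0), (202.0, 86.0), 90.0)
```

View pics/w1c.png

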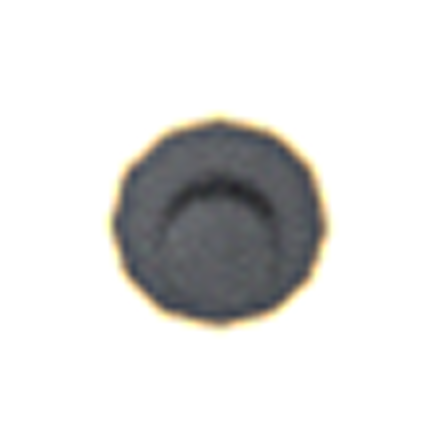

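>>> send_rows(plan=[[0.3,4.0,-0.3,0,0,0,140],[0.3,7.0,-0.3,0,0,0,140],[0.3,8.5,-0.3,0,0,0,140],[0.3,8.5,-0.3,0,0,0,140],[0.3,8.5,-0.3,0,0,0,140]])

```text
t: 3.15
ee_pos: [0.5251, -0.3369, 0.077]
eef_rot: [0.545, -0.545, 0.45, -0.451]
contact_force: [0.5, -0.3, -0.1]
grip_width: 0.0384
```

```bash
python3 - <<'E'
from h import *
go([.5244,-.3358,.0548],np.radians(-79.2))
E
```

```text
t 3.15 pos [ 0.5251 -0.3369  0.077 ] F [ 0.53 -0.3  -0.14] w 0.0384
shift cm [-0.12  2.22 -0.05] turn [-0.12  0.02  0.03]
```

>>> send_rows(plan=[[-0.1,1.2,0,0,0,0,140],[-0.1,1.8,0,0,0,0,140],[-0.1,2.1,0,0,0,0,140],[-0.1,2.1,0,0,0,0,140],[-0.1,2.1,0,0,0,0,140]])

```text
t: 3.78
ee_pos: [0.5241, -0.3355, 0.0545]
eef_rot: [0.545, -0.544, 0.451, -0.451]
contact_force: [0.4, 0.3, 0.6]
grip_width: 0.0387
```

```bash
python3 - <<'E'
from h import *
go([.5244,-.3358,.0548],np.radians(-79.2))
c=bot.get_calibration("wrist"); im,d=bot.capture("wrist"); save("w2",im[150:400,120:450])
s=bot.read_state(); print(s["ee_pos"],s["q"])
E
```

```text
t 3.775 pos [ 0.5241 -0.3355  0.0545] F [0.36 0.33 0.64] w 0.0387
shift cm [ 0.04 -0.03  0.02] turn [-0.03  0.01 -0.06]
[ 0.52418156 -0.33550537  0.0546061 ] [-6.52379055e-01  3.35045617e-01  1.58503992e+00  1.20432883e-03
  1.22165029e+00  7.29299194e-01]
```

View pics/w2.png

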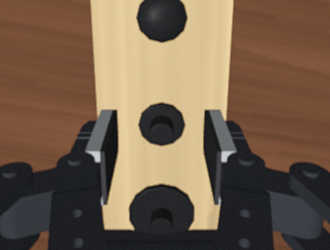

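The rivet lies midway between the pads (crop (162,125)) and matches the projected TCP at full-image (281,276). I'm closing on it and will lift slightly if the width reads about 11 mm.

>>> send_rows(plan=[[0,0,0,0,0,0,255],[0,0,0,0,0,0,255],[0,0,0,0,0,0,255],[0,0,0,0,0,0,255],[0,0,0,0,0,0,255],[0,0,0,0,0,0,255]])

```text
t: 4.58
ee_pos: [0.5242, -0.3355, 0.0547]
eef_rot: [0.545, -0.544, 0.451, -0.451]
contact_force: [0.3, -0.3, 3.8]
grip_width: 0.0063
```

```bash
python3 - <<'E'
from h import *
im,d=bot.capture("wrist"); save("w3",cv2.resize(im[200:320,220:350],None,fx=4,fy=4,interpolation=2))
s=bot.read_state(); print(s["ee_pos"],s["contact_force"],s["grip_width"])
E
```

```text
[ 0.5242004  -0.33551237  0.0546431 ] [1.32452515 0.47713009 5.54543492] 0.006522645971739737
```

View pics/w3.png

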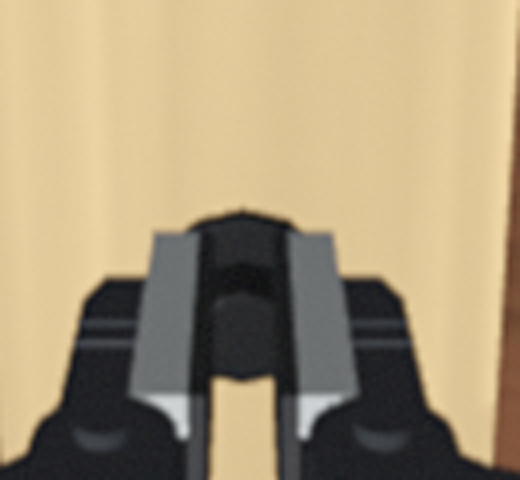

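The pin is held centrally between the pads with the collar just under the tips. The width reads low, presumably from pad compliance. I'm lifting and carrying the rivet above the grommet at the same viewing height as before.

>>> send_rows(plan=[[0,-1,0,0,0,0,255],[0,-3,0,0,0,0,255],[0,-6,0,0,0,0,255],[0,-10,0,0,0,0,255],[0,-14.1,0,0,0,0,255],[0,-14.1,0,0,0,0,255],[0,-14.1,0,0,0,0,255]])

```text
t: 5.5
ee_pos: [0.5239, -0.3354, 0.1959]
eef_rot: [0.545, -0.544, 0.451, -0.451]
contact_force: [-0.8, 0.0, -0.2]
grip_width: 0.007
```

```bash
python3 - <<'E'
from h import *
go([.4434,-.0285,.1957],np.radians(-79.2))
E
```

```text
t 5.5 pos [ 0.5239 -0.3354  0.1959] F [-0.79  0.02 -0.25] w 0.007
shift cm [-31.65   0.06  -2.15] turn [-0.04  0.02 -0.06]
```

>>> send_rows(plan=[[-3,0,-0.2,0,0,0,255],[-7,0,-0.5,0,0,0,255],[-11,0,-0.8,0,0,0,255],[-15,0,-1.0,0,0,0,255],[-19,0,-1.3,0,0,0,255],[-23,0,-1.6,0,0,0,255],[-27,0,-1.9,0,0,0,255],[-30,0,-2.1,0,0,0,255],[-31.6,0,-2.1,0,0,0,255],[-31.6,0,-2.1,0,0,0,255],[-31.6,0,-2.1,0,0,0,255],[-31.6,0,-2.1,0,0,0,255]])

```text
t: 7.0
ee_pos: [0.4442, -0.0299, 0.1955]
eef_rot: [0.545, -0.544, 0.451, -0.451]
contact_force: [0.4, 0.9, -0.7]
grip_width: 0.0063
```

```bash
python3 - <<'E'
from h import *
go([.4434,-.0285,.1957],np.radians(-79.2))
c=bot.get_calibration("wrist"); im,d=bot.capture("wrist"); save("w4",im); np.savez("w4",im=im,d=d,o=c["origin"],q=c["orientation"])
m=cv2.inRange(cv2.cvtColor(im,cv2.COLOR_BGR2HSV),(8,10,130),(40,120,255))
cs,_=cv2.findContours(m,0,2)
for k in cs:
    if 200<cv2.contourArea(k)<2500 and len(k)>5:
        (x,y),(a,b),_=cv2.fitEllipse(k); print(round(x,1),round(y,1),round(a,1),round(b,1),onz(c,x,y,.088).round(4))
E
```

```text
t 7.0 pos [ 0.4442 -0.0299  0.1955] F [ 0.36  0.94 -0.68] w 0.0063
shift cm [-0.15 -0.01 -0.05] turn [-0.01 -0.05 -0.07]
283.4 212.7 32.0 32.7 [ 0.4414 -0.0325  0.088 ]
170.9 104.4 66.7 72.0 [0.504  0.0588 0.088 ]
```

View pics/w4.png

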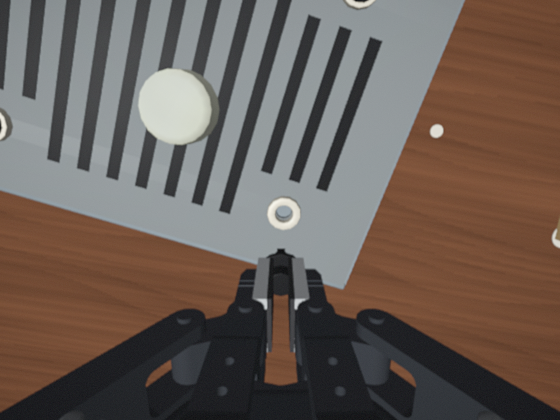

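The grommet is at (283,213), 26 mm ring and height consistent. The held rivet's nose shows near (281,250). I'll check the nose against its projected position and compute the shift.

```bash
python3 - <<'E'
from h import *
c=bot.get_calibration("wrist"); s=bot.read_state(); p=s["ee_pos"]
for dz in (0,-.0047,-.0247): print(dz,proj(c,p+[0,0,dz]))
z=np.load("w4.npz"); im=z["im"]; P=pts(c,z["d"]); d=z["d"]
print(im[240:300:3,281].max(1), d[240:300:3,281].round(3))
go([.4412,-.0323,.128],np.radians(-79.2))
save("w4c",cv2.resize(cv2.convertScaleAbs(im[230:310,230:335],alpha=2.5),None,fx=6,fy=6,interpolation=2))
E
```

```text
0 [280.83898003 276.04219127]
-0.0047 [280.83881083 271.32312199]
-0.0247 [280.83818396 253.83928066]
[160 160 161  52  22  49  45  47  45  23  25  40  44  43  43  43  41  42
  40 121] [0.278 0.278 0.279 0.174 0.159 0.157 0.157 0.159 0.158 0.155 0.154 0.151
 0.15  0.152 0.151 0.153 0.152 0.154 0.154 0.384]
t 7.05 pos [ 0.4442 -0.0299  0.1956] F [-0.01  0.43 -0.14] w 0.0067
shift cm [ 0.19  6.76 -0.34] turn [-0.01 -0.06 -0.07]
```

View pics/w4c.png

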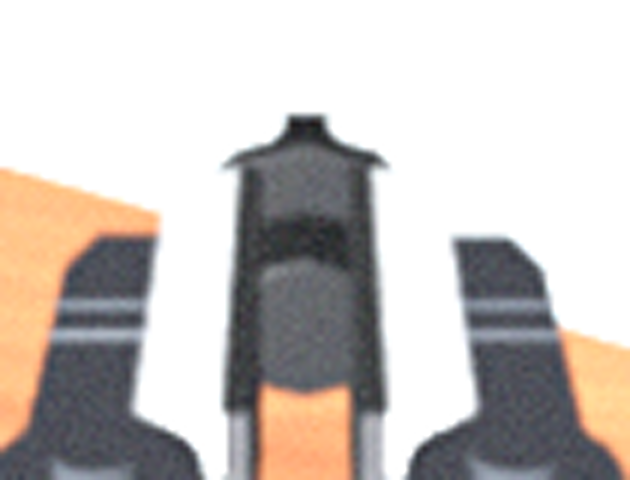

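The rivet hangs upright, and the nose at (281,250) fits the projection (281,254 less the nose radius). Descending to just above the grommet.

>>> send_rows(plan=[[0.1,3.0,-0.2,0,0,0,255],[0.2,5.5,-0.3,0,0,0,255],[0.2,7.5,-0.3,0,0,0,255],[0.2,7.5,-0.3,0,0,0,255],[0.2,7.5,-0.3,0,0,0,255]])

```text
t: 7.68
ee_pos: [0.442, -0.0319, 0.1216]
eef_rot: [0.545, -0.544, 0.451, -0.451]
contact_force: [0.4, 0.2, -0.5]
grip_width: 0.0067
```

```bash
python3 - <<'E'
from h import *
go([.4412,-.0323,.0927],np.radians(-79.2))
c=bot.get_calibration("wrist"); im,d=bot.capture("wrist")
m=cv2.inRange(cv2.cvtColor(im,cv2.COLOR_BGR2HSV),(8,10,130),(40,120,255))
save("w5",cv2.resize(cv2.convertScaleAbs(im[210:310,215:350],alpha=1.5),None,fx=5,fy=5,interpolation=2))
print(bot.read_state()["ee_pos"])
E
```

```text
t 7.675 pos [ 0.442  -0.0319  0.1216] F [ 0.41  0.21 -0.55] w 0.0067
shift cm [ 0.03  2.89 -0.09] turn [-0.07 -0.02 -0.05]
[ 0.44234083 -0.03184984  0.12190624]
```

View pics/w5.png

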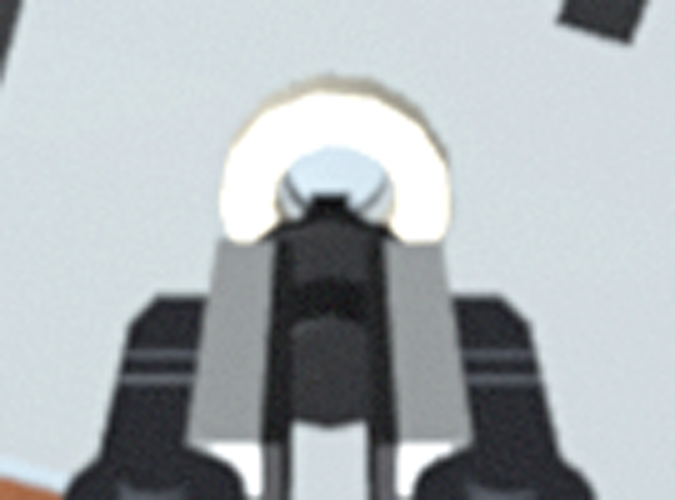

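The nose (330) sits about 1 px left of the ring centre (335) in the 5x crop, roughly 0.5 mm. I'm correcting that and descending.

>>> send_rows(plan=[[0.05,0.3,-0.09,0,0,0,255],[0.05,0.7,-0.09,0,0,0,255],[0.05,1.1,-0.09,0,0,0,255],[0.05,1.5,-0.09,0,0,0,255],[0.05,1.8,-0.09,0,0,0,255],[0.05,1.8,-0.09,0,0,0,255]])

```text
t: 8.48
ee_pos: [0.4405, -0.0321, 0.1023]
eef_rot: [0.545, -0.545, 0.451, -0.45]
contact_force: [0.4, 0.5, -0.3]
grip_width: 0.0062
```

```bash
python3 - <<'E'
from h import *
go([.4412,-.0323,.0927],np.radians(-79.2))
print(bot.read_state()["wrist_torque"])
E
```

```text
t 8.475 pos [ 0.4405 -0.0321  0.1023] F [ 0.44  0.5  -0.34] w 0.0062
shift cm [0.04 0.96 0.07] turn [ 0.01  0.01 -0.09]
[ 0.00903102 -0.0101584  -0.00496984]
```

>>> send_rows(plan=[[0,0.3,0,0,0,0,255],[0,0.6,0,0,0,0,255],[0,0.8,0,0,0,0,255],[0,0.8,0,0,0,0,255]])

```text
t: 8.98
ee_pos: [0.4405, -0.0321, 0.0944]
eef_rot: [0.545, -0.545, 0.451, -0.45]
contact_force: [-0.6, -0.3, -0.8]
grip_width: 0.0066
```

```bash
python3 - <<'E'
from h import *
go([.4412,-.0323,.0927],np.radians(-79.2))
print(bot.read_state()["wrist_torque"])
E
```

```text
t 8.975 pos [ 0.4405 -0.0321  0.0944] F [-0.61 -0.32 -0.79] w 0.0066
shift cm [0.03 0.17 0.06] turn [-0.    0.01 -0.08]
[0.00518491 0.00751061 0.00035376]
```

>>> send_rows(plan=[[0,0.1,0,0,0,0,255],[0,0.15,0,0,0,0,255],[0,0.18,0,0,0,0,255],[0,0.18,0,0,0,0,255]])

```text
t: 9.48
ee_pos: [0.4407, -0.0321, 0.0929]
eef_rot: [0.545, -0.545, 0.451, -0.45]
contact_force: [0.6, 0.8, -0.2]
grip_width: 0.0066
```

>>> send_rows(plan=[[0,0.05,0,0,0,0,255],[0,0.05,0,0,0,0,255],[0,0.05,0,0,0,0,255]])

```text
t: 9.85
ee_pos: [0.4408, -0.0321, 0.0924]
eef_rot: [0.545, -0.544, 0.451, -0.45]
contact_force: [-0.6, -0.0, 0.6]
grip_width: 0.0064
```

>>> send_rows(plan=[[0,0,0,0,0,0,190],[0,0,0,0,0,0,170],[0,0,0,0,0,0,170],[0,0,0,0,0,0,170],[0,0,0,0,0,0,170]])

```text
t: 10.48
ee_pos: [0.4407, -0.0321, 0.0924]
eef_rot: [0.545, -0.544, 0.451, -0.45]
contact_force: [0.3, -0.1, -0.8]
grip_width: 0.0286
```

>>> send_rows(plan=[[0,-0.5,0,0,0,0,170],[0,-1.5,0,0,0,0,170],[0,-2.5,0,0,0,0,170],[0,-2.5,0,0,0,0,170]])

```text
t: 10.98
ee_pos: [0.4417, -0.0323, 0.1189]
eef_rot: [0.546, -0.544, 0.45, -0.451]
contact_force: [0.4, -0.5, -0.6]
grip_width: 0.0285
```

```bash
python3 - <<'E'
from h import *
go([.4408,-.0323,.105],np.radians(-79.2))
c=bot.get_calibration("wrist"); im,d=bot.capture("wrist"); 
save("w6",cv2.resize(cv2.convertScaleAbs(im[210:310,215:350],alpha=1.5),None,fx=5,fy=5,interpolation=2)); P=pts(c,d)
print(bot.read_state()["ee_pos"],proj(c,[.4408,-.0323,.0995]),proj(c,[.4408,-.0323,.0915]))
E
```

```text
t 10.975 pos [ 0.4417 -0.0323  0.1189] F [ 0.41 -0.49 -0.56] w 0.0285
shift cm [-0.02  1.39 -0.1 ] turn [-0.17  0.01 -0.02]
[ 0.44132655 -0.03225338  0.11820857] [280.3308924  259.84924725] [280.3373701  253.47717879]
```

View pics/w6.png

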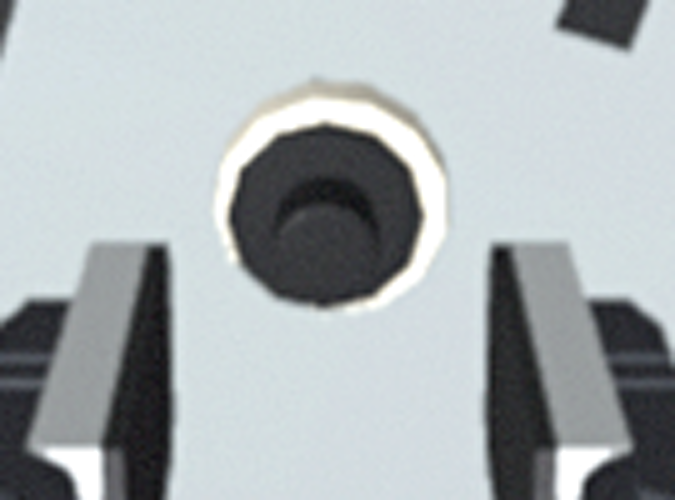

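The rivet stands in the grommet with its collar on the rubber. Its pin at full-image (280,260) matches the projection (280.3,259.8). I'm shutting the fingers above it and lowering onto the pin.

>>> send_rows(plan=[[0,0,-0.07,0,0,0,255],[0,0,-0.07,0,0,0,255],[0,0,-0.07,0,0,0,255],[0,0.8,-0.07,0,0,0,255],[0,1.5,-0.07,0,0,0,255],[0,1.5,-0.07,0,0,0,255]])

```text
t: 11.78
ee_pos: [0.4392, -0.0321, 0.1012]
eef_rot: [0.545, -0.545, 0.452, -0.45]
contact_force: [0.6, 1.0, 0.1]
grip_width: 0.0002
```

```bash
python3 - <<'E'
from h import *
go([.4408,-.0323,.0995],np.radians(-79.2))
E
```

```text
t 11.775 pos [ 0.4392 -0.0321  0.1012] F [0.56 0.98 0.14] w 0.0002
shift cm [0.05 0.17 0.16] turn [ 0.09  0.01 -0.12]
```

>>> send_rows(plan=[[0.03,0,0.1,0,0,0,255],[0.03,0.1,0.1,0,0,0,255],[0.03,0.2,0.1,0,0,0,255],[0.03,0.2,0.1,0,0,0,255]])

```text
t: 12.28
ee_pos: [0.441, -0.0324, 0.1003]
eef_rot: [0.545, -0.545, 0.451, -0.45]
contact_force: [0.9, -0.2, -0.0]
grip_width: 0.0004
```

>>> send_rows(plan=[[0,0.05,0,0,0,0,255],[0,0.1,0,0,0,0,255],[0,0.1,0,0,0,0,255]])

```text
t: 12.65
ee_pos: [0.4411, -0.0323, 0.0994]
eef_rot: [0.545, -0.544, 0.451, -0.45]
contact_force: [0.1, -0.9, -0.3]
grip_width: -0.0003
```

>>> send_rows(plan=[[0,0.05,0,0,0,0,255],[0,0.1,0,0,0,0,255],[0,0.1,0,0,0,0,255]])

```text
t: 13.02
ee_pos: [0.4411, -0.0324, 0.0985]
eef_rot: [0.545, -0.544, 0.451, -0.45]
contact_force: [-0.8, -0.6, 2.1]
grip_width: 0.0003
```

Contact at about z 0.099. Continuing in small steps.

>>> send_rows(plan=[[0,0.05,0,0,0,0,255],[0,0.1,0,0,0,0,255],[0,0.1,0,0,0,0,255]])

```text
t: 13.4
ee_pos: [0.4412, -0.0324, 0.0976]
eef_rot: [0.545, -0.544, 0.451, -0.45]
contact_force: [-2.0, -0.5, 4.8]
grip_width: -0.0001
```

>>> send_rows(plan=[[0,0.05,0,0,0,0,255],[0,0.1,0,0,0,0,255],[0,0.1,0,0,0,0,255]])

```text
t: 13.78
ee_pos: [0.4412, -0.0324, 0.0968]
eef_rot: [0.545, -0.544, 0.451, -0.45]
contact_force: [-3.3, 0.7, 7.2]
grip_width: 0.0004
```

>>> send_rows(plan=[[0,0.05,0,0,0,0,255],[0,0.1,0,0,0,0,255],[0,0.1,0,0,0,0,255]])

```text
t: 14.15
ee_pos: [0.4413, -0.0324, 0.096]
eef_rot: [0.545, -0.544, 0.451, -0.451]
contact_force: [-2.8, 0.7, 8.8]
grip_width: -0.0002
```

>>> send_rows(plan=[[0,0.05,0,0,0,0,255],[0,0.1,0,0,0,0,255],[0,0.15,0,0,0,0,255],[0,0.2,0,0,0,0,255]])

```text
t: 14.65
ee_pos: [0.4412, -0.0324, 0.094]
eef_rot: [0.545, -0.544, 0.451, -0.451]
contact_force: [-4.5, -0.3, 9.4]
grip_width: -0.0003
```

>>> send_rows(plan=[[0,0.05,0,0,0,0,255],[0,0.1,0,0,0,0,255],[0,0.15,0,0,0,0,255],[0,0.2,0,0,0,0,255]])

```text
t: 15.15
ee_pos: [0.4412, -0.0324, 0.092]
eef_rot: [0.545, -0.544, 0.451, -0.451]
contact_force: [-4.1, 0.9, 8.4]
grip_width: -0.0001
```

```bash
python3 - <<'E'
from h import *
go([.4408,-.0323,.0885],np.radians(-79.2))
E
```

```text
t 15.15 pos [ 0.4412 -0.0324  0.092 ] F [-4.08  0.89  8.43] w -0.0001
shift cm [-0.02  0.35 -0.04] turn [-0.04  0.01 -0.06]
```

>>> send_rows(plan=[[0,0.05,-0.02,0,0,0,255],[0,0.1,-0.03,0,0,0,255],[0,0.15,-0.03,0,0,0,255],[0,0.2,-0.03,0,0,0,255]])

```text
t: 15.65
ee_pos: [0.4412, -0.0324, 0.0901]
eef_rot: [0.545, -0.544, 0.451, -0.451]
contact_force: [-3.3, -0.3, 9.3]
grip_width: 0.0003
```

>>> send_rows(plan=[[0,0.05,0,0,0,0,255],[0,0.1,0,0,0,0,255],[0,0.1,0,0,0,0,255]])

```text
t: 16.02
ee_pos: [0.4412, -0.0325, 0.0891]
eef_rot: [0.545, -0.544, 0.451, -0.451]
contact_force: [-2.4, 1.0, 9.2]
grip_width: 0.0001
```

>>> send_rows(plan=[[0,0.03,0,0,0,0,255],[0,0.06,0,0,0,0,255],[0,0.06,0,0,0,0,255]])

```text
t: 16.4
ee_pos: [0.4412, -0.0326, 0.0887]
eef_rot: [0.545, -0.544, 0.451, -0.451]
contact_force: [-3.8, 0.2, 11.2]
grip_width: -0.0004
```

>>> send_rows(plan=[[0,0.03,0,0,0,0,255],[0,0.06,0,0,0,0,255],[0,0.06,0,0,0,0,255]])

```text
t: 16.77
ee_pos: [0.4412, -0.0326, 0.0882]
eef_rot: [0.545, -0.544, 0.451, -0.451]
contact_force: [-4.0, -0.2, 10.8]
grip_width: 0.0002
```

>>> send_rows(plan=[[0,0.02,0,0,0,0,255],[0,0.04,0,0,0,0,255],[0,0.04,0,0,0,0,255]])

```text
t: 17.15
ee_pos: [0.4413, -0.0326, 0.0878]
eef_rot: [0.545, -0.544, 0.451, -0.451]
contact_force: [-4.4, 0.2, 10.8]
grip_width: -0.0001
```

>>> send_rows(plan=[[0,0.02,0,0,0,0,255],[0,0.04,0,0,0,0,255],[0,0.04,0,0,0,0,255]])

```text
t: 17.52
ee_pos: [0.4413, -0.0326, 0.0875]
eef_rot: [0.545, -0.544, 0.451, -0.451]
contact_force: [-5.5, 0.3, 14.2]
grip_width: 0.0001
```

The force has climbed from the 9 N plateau to 14 N, so the pin is at its stop. Backing off vertically and checking.

>>> send_rows(plan=[[0,-0.3,0,0,0,0,255],[0,-1,0,0,0,0,255],[0,-2.5,0,0,0,0,255],[0,-4,0,0,0,0,255],[0,-6,0,0,0,0,150],[0,-8,0,0,0,0,100],[0,-8,0,0,0,0,100],[0,-8,0,0,0,0,100]])

```text
t: 18.52
ee_pos: [0.4406, -0.0325, 0.1661]
eef_rot: [0.545, -0.545, 0.451, -0.45]
contact_force: [0.8, -0.3, -1.0]
grip_width: 0.0519
```

```bash
python3 - <<'E'
from h import *
go([.4408,-.0323,.0885],np.radians(-79.2))
c=bot.get_calibration("wrist"); im,d=bot.capture("wrist"); P=pts(c,d)
u,v=proj(c,[.4412,-.0325,.0915]).astype(int); print(u,v)
save("w7",cv2.resize(cv2.convertScaleAbs(im[v-45:v+45,u-60:u+60],alpha=1.5),None,fx=6,fy=6,interpolation=2))
m=(im.max(2)<90)&(P[...,2]>.08)&(P[...,2]<.11); n,l,st,ce=cv2.connectedComponentsWithStats(m.astype(np.uint8)); i=l[v,u]
print(st[i],ce[i],onz(c,*ce[i],.0915).round(4),"z pct",np.percentile(P[l==i][:,2],[5,50,95]).round(4), "pin",P[v-3:v+4,u-3:u+4,2].mean())
im2=cv2.inRange(cv2.cvtColor(im,cv2.COLOR_BGR2HSV),(8,10,130),(40,120,255)); cs,_=cv2.findContours(im2,0,2)
for k in cs:
    if cv2.contourArea(k)>150 and cv2.pointPolygonTest(k,(float(u),float(v)),True)>-8: e=cv2.fitEllipse(k); print(e,onz(c,*e[0],.088).round(4))
E
```

```text
t 18.525 pos [ 0.4406 -0.0325  0.1661] F [ 0.8  -0.33 -0.98] w 0.0519
shift cm [-0.    7.76  0.02] turn [-0.02  0.01 -0.07]
281 222
[266 208  31  29 686] [280.84402332 221.9606414 ] [ 0.4412 -0.0324  0.0915] z pct [0.09   0.0911 0.0923] pin 0.09128646969974491
```

View pics/w7.png

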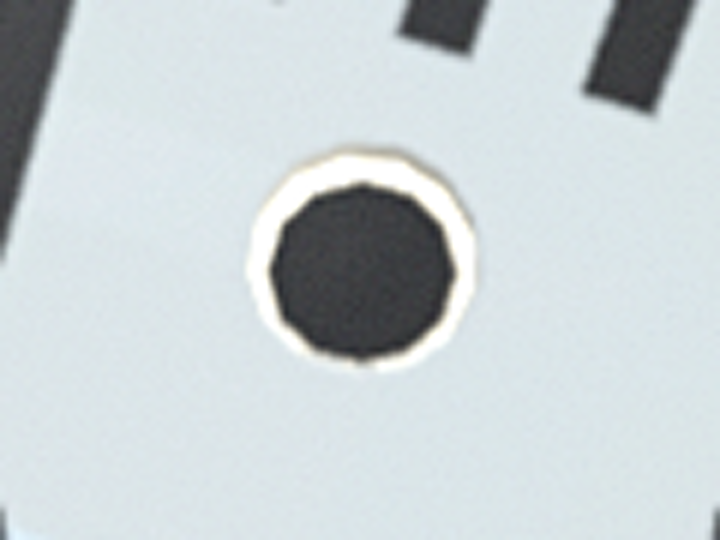

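The pin is flush: the collar is uniformly dark and flat, with its top at z about 0.091 (0.0915 expected), centred in the ring at (281,222). Nothing is touching the robot, so I'm handing in.

```bash
python3 -c "
from bench import bot
print(bot.close_job())"
```

```text
the job is handed in; nothing more can be done
None
```

I took the matching rivet from the middle hole of the block and set it in the bare grommet with its collar on the rubber. I then pushed its pin in with the shut fingertips and handed the job in at about 18.6 s; the hand-in reports no verdict.

- **Pushing force:** there was no noticeable force while inserting the rivet. The pin then slid at about 9 N, and I stopped when the push rose to 14.2 N at the pin's stop. There was a side load of up to 5.5 N. Forces were only read at the end of each move.
- **Last checks:** in the final view the collar and pin look flat, with the top at z about 0.091 m (0.0915 m expected). The rivet centre is at (0.4412, -0.0324), within 1 mm of the measured grommet centre (0.4414, -0.0325). After I backed off, the arm was clear and the force reading was within noise.
- **Disagreed or missing:**
  - The gripper read 6.5 mm on the 11 mm pin, although the grip looked central and held.
  - The scene and side cameras differed from the wrist camera by up to 5 mm, so I used the wrist camera.
  - My final automatic fit of the grommet ring found no contour, so that centring rests on the earlier measurement and the picture.
  - I took no final picture of the other objects. The only unexpected forces were on the rivet.

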